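# Take the tab-locked nosepiece off the lens checking unit

## Task

Take the black nosepiece with the two orange tabs off the white lens checking unit for cleaning: keep both tabs squeezed together while you turn it counter-clockwise (seen from above) until it comes up against its stop, then lift it straight out. Stand it upright, gently, in the empty compartment of the parts tray and let go; never wrench it against the lock or stop, do not crush the tabs, and leave everything else where it is.

Things in the scene. Friction and masses are not known exactly. Their poses are not given: they have to be found in the camera images.
- nosepiece: Loose black nosepiece, about 140 g, 56 mm tall, locked in the unit. Origin: centre of its spigot's foot; z up its axis. From the foot up: spigot 28 mm diameter to 10 mm (sunk in the unit, 1 mm play); flange 36 mm diameter to 20 mm, resting on the deck; core 27 mm diameter, tapering to a brass tip at 56 mm. Orange tabs at its +x and -x.
- tab_face_a (a point): Middle of the outer face of the orange tab at the nosepiece's +x, 37 mm above the foot. The tab is a flat upright plate 18 mm wide, from 21 to 53 mm above the foot; the two outer faces are 60 mm apart at rest, 48 mm when both are pressed right in. Keep the squeeze on a tab under 35 N. Below it a tooth 8 mm wide sticks out to radius 36 mm, 12 to 20 mm above the foot.
- tab_face_b (a point): The same for the tab at the nosepiece's -x. The fingers close alike, so a gripper more than about 1 mm off-centre along the closing line leaves one tab too far out to unlock, or shoves the nosepiece sideways: centre by the feel of the two tabs.
- tab_a (a joint): How far the tab at +x is pressed in towards the axis: 0 at rest, 0.006 m fully in, at a hard stop. Its spring pushes out with 6.5 N at rest, 14 N fully in. Its tooth leaves the lock notch only when it is at least 4.5 mm in; keep it in for the first 30 degrees of turn.
- tab_b (a joint): The same for the tab at -x. Both must be in together. Keep the force between nosepiece and unit under 30 N, and set the nosepiece down with under 25 N.
- ear (a point): End of one of two steel ears, 10 mm wide, 3 mm thick, that stick out along the nosepiece's +y (this one) and -y to radius 29.5 mm, 11 to 14 mm above the foot. Fixed lips above them hold the nosepiece down until it is turned to its stop. Turning freely takes under 0.15 N m; about 0.3 N m against the stop is safe.
- unit: Lens checking unit, a fixed low white housing: deck 150 x 150 mm, 36 mm above the table, with a 52 mm high console (50 mm deep, blue screen) along its -x edge. Origin on the table under the nosepiece's axis, z up. On the deck round the nosepiece, out to radius 37 mm and up to 10 mm high: black lock notches on the unit's x axis, steel lips over the ears, red stop posts.
- seat (a point): Point of the unit's deck on the nosepiece's axis; axes as the unit's. The seated nosepiece's origin is 10 mm below; its x lies along the unit's x while locked. Lips and red stops sit on an adjustable ring: the stop lies 32 to 54 degrees counter-clockwise of the locked position, different each time and not measured. The ears clear the lips only within about 5 degrees of the stop.
- tray: The fixed dark parts tray with yellow liners, 240 x 140 mm, walls 20 mm high and 4 mm thick, parted by a wall across its middle into two compartments 114 x 132 mm. Origin: centre of its underside; x along its length. The compartment at its +x is empty; the one at its -x holds a white spare nosepiece and a lens.
- tray_home (a point): Centre of the floor of the empty compartment, 4 mm above the table; axes as the tray's.
- spare_nose: White spare nosepiece without tabs, 56 mm tall, standing in the other compartment: leave alone. Origin at its foot.
- lens: Round glass lens, 50 mm diameter, 6 mm thick, lying in the other compartment: leave alone.
- dropper: White dropper bottle, 38 mm diameter, 100 mm tall, standing: leave alone. Origin at its foot.
- red_bottle: White bottle with red label and cap, 30 mm diameter, 80 mm tall: leave alone. Origin at its foot.
- green_jar: Green glass jar, 60 mm diameter, 70 mm tall: leave alone. Origin at its foot.
- phone: Black phone lying flat, 150 x 72 x 9 mm: leave alone.
- glasses: Black spectacle frame, 130 mm wide, 130 mm deep, 40 mm tall, standing on its rims and arms, arms pointing away from the robot: leave alone.
- driver: Small screwdriver, 140 mm long, lying: leave alone.

How it is judged:
By the outcome, as a careful person would: the job done as asked, in the order asked, and still so for the second after the job is handed in, with the robot touching nothing.
It also fails if it takes over 72 s, if anything falls off the work surface, if the arm or the gripper's body presses on something with over 40 N, if the wrist force passes 120 N, or if a joint passes its speed limit or range.

## Robot

A 7-joint arm with a two-finger parallel gripper is mounted at the origin on the work surface. World frame = base frame: x ahead of the robot, y to its left, z up, the work surface at z = 0. Lengths are in m, angles in rad, forces in N, time in s.
With the tool pointing down it reaches from about 0.425 to 0.95 m from the base axis. Payload 16.7 kg.
Tool frame: the origin (TCP) lies at the very end of the fingers, on their centre line; the grasp point (between the pads) lies 19 mm behind it (r.hold_point_z is the z of the grasp point in the tool frame, in m); z points along the fingers, y is the line along which they close (so a half turn about z gives the same grasp; the last joint's range is limited). The gripper opens to 94 mm and grips with 3 to 60 N. Pads are 16 mm wide; open, the fingers measure 119 mm over their backs; the gripper's body (75 mm by 177 mm) begins 78 mm behind the grasp point.
Start: joints at [-1.498, 0.426, 0.074, 1.606, -0.034, 1.111, -0.067], TCP at [0.148, 0.658, 0.205] pointing down, gripper open.
Joint ranges: [-2.85, 2.85], [-0.5, 2.14], [-1.23, 1.37], [0.21, 2.46], [-1.02, 4.16], [0.16, 2.05], [-2.73, 2.73]. Speed limits (rad/s): [1.89, 1.89, 2.39, 2.39, 3.01, 3.01, 3.01].

## Interface

Orientations are given as a unit quaternion [w, x, y, z].
In Python, from plant import r gives the robot as it stands.
- The arm moves only by the tool play_rows, never from a script. Its argument "targets" is a list of rows, each a list of 3 entries, a list of its own where there are three numbers: the turn, a rotation vector about the world's x, y, z in degrees, then the shift along the world's x, y, z in m, then the opening, from 0 (shut) to 1 (fully open). A call has exactly 10 rows; each row is the pose to reach, as a shift and turn from the pose commanded when the call began; what a row does not reach only later rows make up. A row lasts 1/8 s, in which the tool goes at most 62.5 mm and 10.7 degrees, less where a joint would pass 70% of its speed; a pose out of reach is approached as far as the arm can. A call with a gripper value outside its range is refused whole. The fingers move at their own pace and stop on an object; "newtons" is the grip in N (left out, the last holds). Time passes only in rows, so rows that repeat a pose let the fingers close, or fill a call up. It gives the time, the measured TCP pose, the force, the opening and the grip force at its end, in the units of the state.
- r.sense(): the state, without advancing time (a new reading comes with each control period).
- r.snapshot(name): name is "scene" or "top"; returns a dict with "img" (480x640x3 uint8, red, green, blue), "camera_matrix" (3x3 intrinsics, pixels), "k1" (the pictures are not rectified: a ray, as slopes to the right and down, at radius r is drawn at 1 + k1 r^2 times it, then the intrinsics apply), "camera_from_world" (4x4, takes a point from world to camera coordinates). Camera axes: x right, y down, z forward; pixel columns grow to the right and rows downward; lengths in m; the calibration is good to about 2 mm. A picture is of the moment at which its call begins. There is no depth.
- r.hand_in(): hands the job in; it is judged then, once.
Trained networks look in a picture, given as the dict that the camera call returned (one of the last four; its "shot" number tells which), for a name from the list of things; names that differ only in an ending like _2 or _b are one class to them, and where a whole thing is asked for, a point or a joint stands for the part that bears it (a point fixed in the world has none). Each returns a list of dicts, best first, with "confidence" (0 to 1); they miss things now and then, are a little off and sometimes report something else, mostly with a low value. They report only what shows in the picture. A call takes as long as a camera call.
- r.trace(picture, query): "mask" (480x640 bool, what is visible of it).
- r.landmark_of(picture, query): "centre" ([x, y, z] in m, in world coordinates, good to about 4 mm: a listed point, or the origin of a listed thing).
The state is a dict: "time": time; "joint_positions": joint angles; "joint_vel": joint speeds; "joint_efforts": joint torques, N m; "tool_pos": TCP position; "tcp_rot": TCP orientation; "force": force on the tool from outside, world axes, zero at the start; "ft_torque": the same for the moment, N m; "width": opening from 0.0 (shut) to 1.0 (fully open); "gripper_force": force on a finger pad.
Only numpy, scipy, OpenCV 4.12 (cv2) and the standard library are available. Lean on these libraries where they do the work, as an engineer would, in place of code of your own. Each camera call takes 0.05 s, during which the arm holds its last target. There are 200 camera calls.

## Working session

There is one attempt and no reset: what is moved stays moved. The work goes in short steps, Python scripts to look and compute and a tool call to move; the robot and the scene stay as the last step left them, time stands still between calls to the robot, and variables do not carry over. Pictures are saved under pics/ and viewed, at most 10 in all, crops included, and the job is handed in when it is done.

Besides the shell and the picture viewer there is one more tool, called after "Call:" as name([rows], argument=value, ...), one row to a line, values as JSON. play_rows: Moves the arm, as the interface text tells. Its arguments: {"type":"object","properties":{"targets":{"type":"array"},"newtons":{"type":"number"}},"required":["targets"]}

```bash
ls; mkdir -p pics; python3 - <<'E'
from plant import r
import cv2,numpy as np
s=r.sense();print({k:np.round(v,3) for k,v in s.items()}, r.hold_point_z)
for n in("top","scene"):
    p=r.snapshot(n);cv2.imwrite(f"pics/{n}0.png",p["img"][:,:,::-1])
    for q in("nosepiece","tab_face_a","ear","unit","seat","tray","tray_home","spare_nose","dropper","red_bottle","green_jar","glasses"):
        print(n,q,[(np.round(d["centre"],3),round(d["confidence"],2)) for d in r.landmark_of(p,q)[:3]])
E
```

```text
pics
{'time': np.float64(0.0), 'joint_positions': array([-1.499,  0.427,  0.074,  1.607, -0.034,  1.111, -0.067]), 'joint_vel': array([ 0.001, -0.   , -0.   , -0.002, -0.001,  0.001, -0.001]), 'joint_efforts': array([-2.0000e-03, -9.3579e+01,  3.6650e+00, -4.5421e+01, -4.9000e-02,
        2.0000e-02,  0.0000e+00]), 'tool_pos': array([0.148, 0.658, 0.205]), 'tcp_rot': array([-0.   ,  0.111,  0.994, -0.001]), 'force': array([-0.414,  0.119, -0.943]), 'ft_torque': array([-0.046, -0.001,  0.023]), 'gripper_force': np.float64(0.0), 'width': np.float64(1.0)} -0.0188
top nosepiece [(array([ 0.539, -0.179,  0.023]), 0.75), (array([ 0.544, -0.176,  0.001]), 0.72)]
top tab_face_a [(array([ 0.575, -0.186,  0.063]), 0.52), (array([ 0.518, -0.175,  0.065]), 0.37), (array([0.445, 0.121, 0.002]), 0.24)]
top ear [(array([ 0.547, -0.149,  0.039]), 0.58)]
top unit [(array([ 0.546, -0.179,  0.004]), 0.58), (array([ 0.548, -0.148,  0.038]), 0.56), (array([ 0.469,  0.469, -0.001]), 0.42)]
top seat [(array([ 0.547, -0.18 ,  0.033]), 0.78)]
top tray [(array([0.525, 0.165, 0.005]), 0.8), (array([0.469, 0.47
[... 586 characters left out ...]
rray([0.576, 0.165, 0.004]), 0.66), (array([ 0.575, -0.19 ,  0.06 ]), 0.56), (array([ 0.514, -0.174,  0.063]), 0.52)]
scene ear [(array([ 0.555, -0.152,  0.038]), 0.56)]
scene unit [(array([ 0.544, -0.181,  0.   ]), 0.56)]
scene seat [(array([ 0.542, -0.182,  0.035]), 0.73)]
scene tray [(array([0.521, 0.166, 0.002]), 0.66)]
scene tray_home [(array([0.58 , 0.164, 0.004]), 0.67), (array([0.524, 0.165, 0.002]), 0.34)]
scene spare_nose [(array([0.444, 0.195, 0.006]), 0.83)]
scene dropper [(array([ 0.466,  0.47 , -0.004]), 0.69)]
scene red_bottle [(array([ 0.354,  0.426, -0.001]), 0.54)]
scene green_jar [(array([ 0.407, -0.473, -0.001]), 0.75)]
scene glasses [(array([0.731, 0.031, 0.001]), 0.74)]
```

View pics/top0.png

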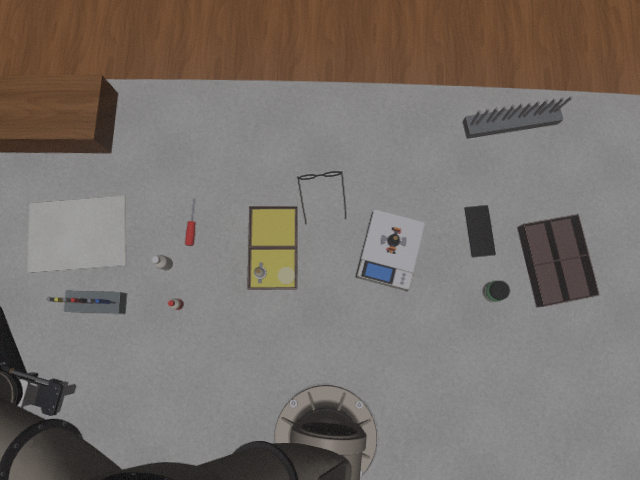

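View pics/scene0.png

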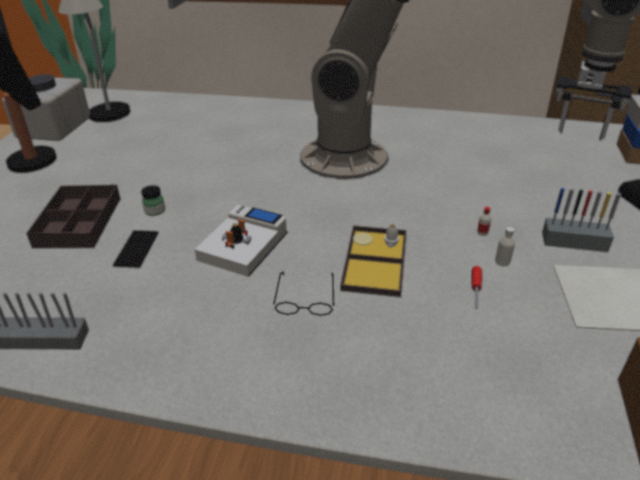

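The top view shows the unit with its console towards the robot: nosepiece at about (394,240), screen at (379,271), and the tray's empty compartment at (273,227). The screwdriver, bottles and glasses are all clear of the path. Next I'll refine the unit's yaw and the axis.

```bash
cat > h.py <<'E'
import cv2,numpy as np
def ray(p,uv,z):
    """pixels -> world points on plane z"""
    uv=np.atleast_2d(uv).astype(float);K=np.array(p["camera_matrix"]);T=np.array(p["camera_from_world"])
    d=np.c_[(uv[:,0]-K[0,2])/K[0,0],(uv[:,1]-K[1,2])/K[1,1]];s=d.copy()
    for _ in range(20): s=d/(1+p["k1"]*(s**2).sum(1,keepdims=True))
    R=T[:3,:3];c=-R.T@T[:3,3];w=np.c_[s,np.ones(len(s))]@R
    return c+w*((z-c[2])/w[:,2])[:,None]
E
python3 - <<'E'
from plant import r
from h import *
for n in("top","scene"):
    p=r.snapshot(n);im=p["img"].astype(int)
    for q,z in(("unit",.036),("tray",.02)):
        m=r.trace(p,q)[0]["mask"].astype(np.uint8)
        c=max(cv2.findContours(m,0,1)[0],key=cv2.contourArea)[:,0]
        w=ray(p,c,z)[:,:2]
        rc=cv2.minAreaRect((w*1000).astype(np.float32));print(n,q,np.round(rc[0]),np.round(rc[1]),round(rc[2],1))
    R,G,B=im[...,0],im[...,1],im[...,2]
    mo=((R>120)&(R-B>70)&(G<R*.62)&(G>.2*R)).astype(np.uint8)
    k,l,st,ce=cv2.connectedComponentsWithStats(mo)
    for i in range(1,k):
        w=ray(p,ce[i],.070)[0]
        if abs(w[0]-.545)<.08 and abs(w[1]+.18)<.08: print(n,"orange",st[i],np.round(w,4))
    bl=((B-R>50)&(B>90)).astype(np.uint8);k,l,st,ce=cv2.connectedComponentsWithStats(bl)
    for i in range(1,k):
        w=ray(p,ce[i],.052)[0]
        if st[i][4]>60 and abs(w[1]+.15)<.1: 
            pts=np.argwhere(l==i)[:,::-1];print("blue",np.round(w,4),cv2.minAreaRect((ray(p,pts,.052)[:,:2]*1000).astype(np.float32)))
    if n=="top":cv2.imwrite("pics/crop.png",cv2.resize(p["img"][195:305,335:445,::-1],None,fx=5,fy=5,interpolation=2))
E
```

```text
top unit [ 519. -171.] [153. 204.] 75.6
top tray [522. 163.] [243. 145.] 1.3
top orange [399 232   1   1   1] [ 0.5629 -0.1917  0.07  ]
top orange [387 248   1   1   1] [ 0.5173 -0.1584  0.07  ]
blue [ 0.4527 -0.1364  0.052 ] ((452.8147888183594, -136.2818145751953), (70.501953125, 35.95368194580078), 76.23017883300781)
scene unit [ 530. -163.] [184. 264.] 77.2
scene tray [534. 167.] [265. 143.] 1.4
scene orange [240 220   2   1   2] [ 0.507  -0.1756  0.07  ]
scene orange [230 232   1   1   1] [ 0.5612 -0.1848  0.07  ]
scene orange [228 243   3   2   5] [ 0.6059 -0.1725  0.07  ]
blue [ 0.4493 -0.1351  0.052 ] ((449.12738037109375, -135.2149658203125), (71.25563049316406, 36.89960479736328), 76.94379425048828)
```

View pics/crop.png

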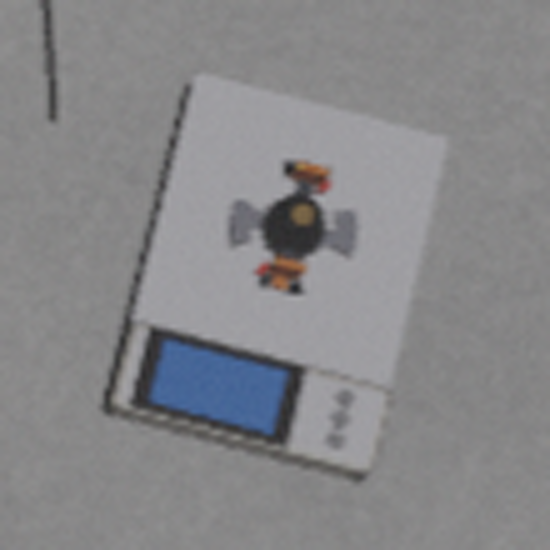

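The crop shows the orange tabs at about (308,175) and (282,273), the brass tip at (302,215) and red stop posts counter-clockwise of the tabs. The console starts about 75 mm from the axis, so the fingers have room.

```bash
python3 - <<'E'
from plant import r
from h import *
p=r.snapshot("top")
f=lambda u,v,z:print(np.round(ray(p,[335+u/5-.4,195+v/5-.4],z)[0],4))
f(308,175,.079);f(282,273,.079);f(302,215,.082);f(240,222,.041);f(342,232,.041)
m=[[],[]]
for i in range(3):
  for n in("top","scene"):
    p=r.snapshot(n)
    for q in("seat","nosepiece","tray_home"):
        d=r.landmark_of(p,q)[:1];print(n,q,[np.round(x["centre"],4) for x in d])
E
```

```text
[ 0.5677 -0.1826  0.079 ]
[ 0.5128 -0.1682  0.079 ]
[ 0.5447 -0.1788  0.082 ]
[ 0.5474 -0.1496  0.041 ]
[ 0.543  -0.2074  0.041 ]
top seat [array([ 0.5446, -0.1784,  0.0365])]
top nosepiece [array([ 0.5423, -0.1847,  0.0228])]
top tray_home [array([0.5872, 0.1628, 0.0029])]
scene seat [array([ 0.5442, -0.1827,  0.0339])]
scene nosepiece [array([ 0.5395, -0.177 ,  0.0246])]
scene tray_home [array([0.5801, 0.1661, 0.0025])]
top seat [array([ 0.5479, -0.1834,  0.0338])]
top nosepiece [array([ 0.4078, -0.4724,  0.0009])]
top tray_home [array([0.584, 0.162, 0.003])]
scene seat [array([ 0.545 , -0.1826,  0.034 ])]
scene nosepiece [array([ 0.5425, -0.1774,  0.0218])]
scene tray_home [array([0.5793, 0.1631, 0.0012])]
top seat [array([ 0.5446, -0.1831,  0.0365])]
top nosepiece [array([ 0.5408, -0.1788,  0.0256])]
top tray_home [array([0.5841, 0.1642, 0.003 ])]
scene seat [array([ 0.5474, -0.1807,  0.036 ])]
scene nosepiece [array([ 0.5413, -0.1786,  0.0246])]
scene tray_home [array([0.5782, 0.1622, 0.0022])]
```

Call:
play_rows([
  [[0,0,-8],[0.05,-0.05,0],1],
  [[0,0,-17],[0.1,-0.1,0],1],
  [[0,0,-26],[0.16,-0.14,0],1],
  [[0,0,-35],[0.22,-0.19,0],1],
  [[0,0,-44],[0.28,-0.24,0],1],
  [[0,0,-53],[0.32,-0.3,0],1],
  [[0,0,-62],[0.36,-0.36,0],1],
  [[0,0,-70],[0.39,-0.42,0],1],
  [[0,0,-78],[0.4,-0.48,0],1],
  [[0,0,-84],[0.4,-0.54,0],1],
], newtons=22)

```text
time: 4.1
tool_pos: [0.5346, 0.184, 0.2056]
tcp_rot: [0.0, 0.749, 0.663, 0.0]
force: [0.7, -0.0, 0.0]
width: 0.997
gripper_force: 0.0
```

Call:
play_rows([
  [[0,0,-2],[0.002,-0.05,0],1],
  [[0,0,-4],[0.004,-0.1,0],1],
  [[0,0,-6],[0.006,-0.15,0],1],
  [[0,0,-6.5],[0.008,-0.2,0],1],
  [[0,0,-6.5],[0.01,-0.25,0],1],
  [[0,0,-6.5],[0.01,-0.3,0],1],
  [[0,0,-6.5],[0.01,-0.35,0],1],
  [[0,0,-6.5],[0.01,-0.363,0],1],
  [[0,0,-6.5],[0.01,-0.363,-0.04],1],
  [[0,0,-6.5],[0.01,-0.363,-0.08],1],
])

```text
time: 5.35
tool_pos: [0.5442, -0.1764, 0.1247]
tcp_rot: [0.0, 0.784, 0.621, 0.001]
force: [0.5, 0.0, 0.0]
width: 1.003
gripper_force: 0.0
```

```bash
cat > st.py <<'E'
from plant import r
import numpy as np
s=r.sense();w,x,y,z=s["tcp_rot"]
Y=np.array([2*(x*y-w*z),1-2*(x*x+z*z),2*(y*z+w*x)]);Z=np.array([2*(x*z+w*y),2*(y*z-w*x),1-2*(x*x+y*y)])
yaw=np.degrees(np.arctan2(Y[1],Y[0]));f=s["force"]
print("t",s["time"],"pos",np.round(s["tool_pos"],4),"yaw",round(yaw,2),"Z",np.round(Z,3),"F",np.round(f,2),"Fy",round(f@Y,2),"M",np.round(s["ft_torque"],3),"mm",round(94*s["width"],1),"grip",s["gripper_force"],"j7",s["joint_positions"][6])
E
python3 st.py
```

```text
t 5.35 pos [ 0.5442 -0.1764  0.1247] yaw -13.17 Z [ 0.001  0.    -1.   ] F [0.46 0.01 0.03] Fy 0.45 M [-0.079  0.02  -0.051] mm 94.2 grip 0.0 j7 0.2910796732316724
```

Call:
play_rows([
  [[0,0,0],[0,0,-0.02],1],
  [[0,0,0],[0,0,-0.04],1],
  [[0,0,0],[0,0,-0.055],0.8],
  [[0,0,0],[0,0,-0.065],0.75],
  [[0,0,0],[0,0,-0.07],0.72],
  [[0,0,0],[0,0,-0.074],0.7],
  [[0,0,0],[0,0,-0.074],0.69],
  [[0,0,0],[0,0,-0.074],0.68],
  [[0,0,0],[0,0,-0.074],0.67],
  [[0,0,0],[0,0,-0.074],0.67],
], newtons=5)

```text
time: 6.6
tool_pos: [0.5439, -0.177, 0.0516]
tcp_rot: [0.0, 0.784, 0.621, 0.0]
force: [-0.1, -0.4, -0.8]
width: 0.667
gripper_force: 0.0
```

```bash
python3 st.py; python3 - <<'E'
from plant import r
from h import *
p=r.snapshot("scene");cv2.imwrite("pics/s1.png",cv2.resize(p["img"][150:290,170:310,::-1],None,fx=4,fy=4))
E
```

```text
t 6.6 pos [ 0.5439 -0.177   0.0516] yaw -13.21 Z [ 0.  0. -1.] F [-0.14 -0.39 -0.8 ] Fy -0.04 M [-0.126  0.085 -0.06 ] mm 62.7 grip 0.0 j7 0.36568957389667395
```

View pics/s1.png

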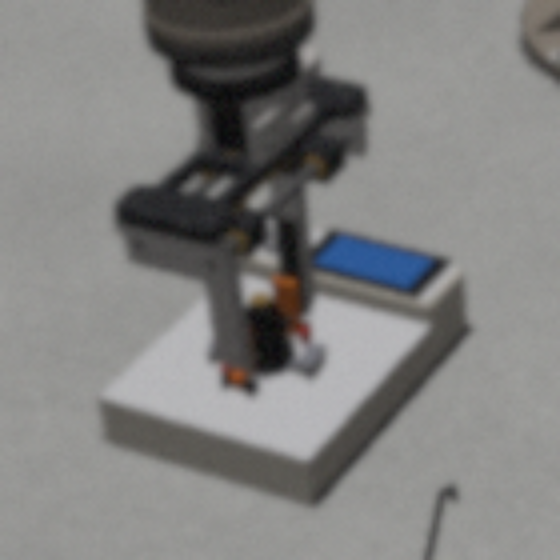

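The picture shows the fingers straddling the two tabs at (237,375) and (288,292). At 62.7 mm opening there's no contact, so I'm nearly centred already. I'll close slowly and feel for the tabs.

Call:
play_rows([
  [[0,0,0],[-0.0003,-0.001,0],0.665],
  [[0,0,0],[-0.0005,-0.002,0],0.66],
  [[0,0,0],[-0.0005,-0.002,0],0.655],
  [[0,0,0],[-0.0005,-0.002,0],0.65],
  [[0,0,0],[-0.0005,-0.002,0],0.645],
  [[0,0,0],[-0.0005,-0.002,0],0.64],
  [[0,0,0],[-0.0005,-0.002,0],0.635],
  [[0,0,0],[-0.0005,-0.002,0],0.635],
  [[0,0,0],[-0.0005,-0.002,0],0.635],
  [[0,0,0],[-0.0005,-0.002,0],0.635],
], newtons=5)

```text
time: 7.9
tool_pos: [0.5435, -0.1791, 0.0516]
tcp_rot: [0.0, 0.784, 0.621, 0.0]
force: [3.2, 0.5, 3.4]
width: 0.635
gripper_force: 5.0
```

```bash
python3 st.py
```

```text
t 7.9 pos [ 0.5435 -0.1791  0.0516] yaw -13.21 Z [ 0. -0. -1.] F [3.18 0.45 3.44] Fy 3.0 M [-0.021 -0.9   -0.014] mm 59.7 grip 4.998574107885361 j7 0.3692781302252356
```

Call:
play_rows([
  [[0,0,0],[0.0004,-0.0001,0],0.635],
  [[0,0,0],[0.0004,-0.0001,0],0.635],
  [[0,0,0],[0.0004,-0.0001,0],0.635],
  [[0,0,0],[0.0004,-0.0001,0],0.635],
  [[0,0,0],[0.0004,-0.0001,0],0.635],
  [[0,0,0],[0.0004,-0.0001,0],0.635],
  [[0,0,0],[0.0004,-0.0001,0],0.635],
  [[0,0,0],[0.0004,-0.0001,0],0.635],
  [[0,0,0],[0.0004,-0.0001,0],0.635],
  [[0,0,0],[0.0004,-0.0001,0],0.635],
])

```text
time: 9.15
tool_pos: [0.5436, -0.1791, 0.0515]
tcp_rot: [-0.0, 0.784, 0.621, 0.0]
force: [3.0, 0.4, 6.0]
width: 0.638
gripper_force: 5.0
```

```bash
python3 st.py
```

```text
t 9.15 pos [ 0.5436 -0.1791  0.0515] yaw -13.21 Z [-0.  0. -1.] F [3.04 0.41 6.01] Fy 2.87 M [ 0.036 -0.537 -0.072] mm 60.0 grip 5.00105693936348 j7 0.3693051832069853
```

Call:
play_rows([
  [[0,0,0],[0,0,0],0.68],
  [[0,0,0],[0,0,0],0.68],
  [[0,0,0],[0.0004,-0.0001,0.001],0.68],
  [[0,0,0],[0.0004,-0.0001,0.001],0.68],
  [[0,0,0],[0.0004,-0.0001,0.001],0.68],
  [[0,0,0],[0.0004,-0.0001,0.001],0.68],
  [[0,0,0],[0.0004,-0.0001,0.001],0.68],
  [[0,0,0],[0.0004,-0.0001,0.001],0.68],
  [[0,0,0],[0.0004,-0.0001,0.001],0.68],
  [[0,0,0],[0.0004,-0.0001,0.001],0.68],
])

```text
time: 10.4
tool_pos: [0.5441, -0.1793, 0.0525]
tcp_rot: [-0.0, 0.784, 0.621, 0.0]
force: [0.3, -0.8, -0.1]
width: 0.68
gripper_force: 0.0
```

```bash
python3 st.py
```

```text
t 10.4 pos [ 0.5441 -0.1793  0.0525] yaw -13.21 Z [-0.  0. -1.] F [ 0.27 -0.78 -0.08] Fy 0.44 M [-0.057 -0.003 -0.051] mm 64.0 grip 0.0 j7 0.36833384677543846
```

Call:
play_rows([
  [[0,0,0],[0,0,0],0.66],
  [[0,0,0],[0,0,0],0.655],
  [[0,0,0],[0,0,0],0.65],
  [[0,0,0],[0,0,0],0.647],
  [[0,0,0],[0,0,0],0.644],
  [[0,0,0],[0,0,0],0.641],
  [[0,0,0],[0,0,0],0.638],
  [[0,0,0],[0,0,0],0.635],
  [[0,0,0],[0,0,0],0.632],
  [[0,0,0],[0,0,0],0.63],
])

```text
time: 11.65
tool_pos: [0.544, -0.1793, 0.0525]
tcp_rot: [-0.0, 0.784, 0.621, -0.0]
force: [-3.9, 1.1, 4.7]
width: 0.64
gripper_force: 5.0
```

```bash
python3 st.py
```

```text
t 11.65 pos [ 0.544  -0.1793  0.0525] yaw -13.21 Z [-0.  0. -1.] F [-3.86  1.11  4.74] Fy -4.01 M [ 0.101  1.048 -0.033] mm 60.2 grip 4.986432753503323 j7 0.3683636681291213
```

Call:
play_rows([
  [[0,0,0],[-0.0002,0,0],0.63],
  [[0,0,0],[-0.0002,0,0],0.61],
  [[0,0,0],[-0.0002,0,0],0.59],
  [[0,0,0],[-0.0002,0,0],0.57],
  [[0,0,0],[-0.0002,0,0],0.55],
  [[0,0,0],[-0.0002,0,0],0.53],
  [[0,0,0],[-0.0002,0,0],0.515],
  [[0,0,0],[-0.0002,0,0],0.5],
  [[0,0,0],[-0.0002,0,0],0.49],
  [[0,0,0],[-0.0002,0,0],0.48],
], newtons=21)

```text
time: 12.9
tool_pos: [0.5438, -0.1792, 0.0527]
tcp_rot: [-0.0, 0.784, 0.621, 0.0]
force: [-3.0, 1.5, 9.7]
width: 0.5
gripper_force: 21.0
```

```bash
python3 st.py
```

```text
t 12.9 pos [ 0.5438 -0.1792  0.0527] yaw -13.22 Z [-0.  0. -1.] F [-3.    1.51  9.74] Fy -3.27 M [ 0.233  0.842 -0.068] mm 47.0 grip 20.97193568944931 j7 0.3683642893581656
```

Call:
play_rows([
  [[0,0,0],[-0.0001,0,0.0002],0.47],
  [[0,0,0.5],[-0.0001,0,0.0002],0.47],
  [[0,0,1],[-0.0001,0,0.0002],0.47],
  [[0,0,1.5],[-0.0001,0,0.0002],0.47],
  [[0,0,2.5],[-0.0001,0,0.0002],0.47],
  [[0,0,3.5],[-0.0001,0,0.0002],0.47],
  [[0,0,4.5],[-0.0001,0,0.0002],0.47],
  [[0,0,5.5],[-0.0001,0,0.0002],0.47],
  [[0,0,6],[-0.0001,0,0.0002],0.47],
  [[0,0,6],[-0.0001,0,0.0002],0.47],
])

```text
time: 14.15
tool_pos: [0.5439, -0.1793, 0.0528]
tcp_rot: [0.0, 0.75, 0.661, 0.0]
force: [0.6, 0.5, 5.6]
width: 0.499
gripper_force: 21.0
```

```bash
python3 st.py
```

```text
t 14.15 pos [ 0.5439 -0.1793  0.0528] yaw -7.2 Z [ 0.  0. -1.] F [0.61 0.45 5.55] Fy 0.55 M [ 0.084  0.088 -0.03 ] mm 46.9 grip 20.956504940986633 j7 0.45318601411852716
```

Call:
play_rows([
  [[0,0,2],[0,0,0],0.47],
  [[0,0,4],[0,0,0],0.47],
  [[0,0,6],[0,0,0],0.47],
  [[0,0,8],[0,0,0],0.47],
  [[0,0,10],[0,0,0],0.47],
  [[0,0,12],[0,0,0],0.47],
  [[0,0,14],[0,0,0],0.47],
  [[0,0,16],[0,0,0],0.47],
  [[0,0,18],[0,0,0],0.47],
  [[0,0,20],[0,0,0],0.47],
])

```text
time: 15.4
tool_pos: [0.5439, -0.1793, 0.0528]
tcp_rot: [0.0, 0.623, 0.782, 0.0]
force: [-0.1, 0.2, 5.3]
width: 0.5
gripper_force: 21.0
```

```bash
python3 st.py
```

```text
t 15.4 pos [ 0.5439 -0.1793  0.0528] yaw 12.86 Z [ 0. -0. -1.] F [-0.07  0.2   5.25] Fy -0.02 M [-0.017  0.114 -0.068] mm 47.0 grip 20.962164402008057 j7 0.7385425532064598
```

Call:
play_rows([
  [[0,0,0.5],[0,0,0],0.47],
  [[0,0,1],[0,0,0],0.47],
  [[0,0,1.5],[0,0,0],0.47],
  [[0,0,2],[0,0,0],0.47],
  [[0,0,2.5],[0,0,0],0.47],
  [[0,0,3],[0,0,0],0.47],
  [[0,0,3.5],[0,0,0],0.47],
  [[0,0,4],[0,0,0],0.47],
  [[0,0,4.5],[0,0,0],0.47],
  [[0,0,5],[0,0,0],0.47],
])

```text
time: 16.65
tool_pos: [0.5439, -0.1793, 0.0528]
tcp_rot: [0.0, 0.589, 0.808, 0.0]
force: [-0.5, 0.9, 4.6]
width: 0.5
gripper_force: 21.0
```

```bash
python3 st.py
```

```text
t 16.65 pos [ 0.5439 -0.1793  0.0528] yaw 17.78 Z [ 0. -0. -1.] F [-0.5   0.87  4.61] Fy -0.21 M [ 0.052  0.048 -0.059] mm 47.0 grip 20.964735746383667 j7 0.8090376450434736
```

Call:
play_rows([
  [[0,0,0.3],[0,0,0],0.47],
  [[0,0,0.6],[0,0,0],0.47],
  [[0,0,0.9],[0,0,0],0.47],
  [[0,0,1.2],[0,0,0],0.47],
  [[0,0,1.5],[0,0,0],0.47],
  [[0,0,1.8],[0,0,0],0.47],
  [[0,0,2],[0,0,0],0.47],
  [[0,0,2],[0,0,0],0.47],
  [[0,0,2],[0,0,0],0.47],
  [[0,0,2],[0,0,0],0.47],
])

```text
time: 17.9
tool_pos: [0.5439, -0.1793, 0.0528]
tcp_rot: [0.0, 0.575, 0.818, 0.0]
force: [1.1, 0.3, 5.0]
width: 0.503
gripper_force: 21.0
```

```bash
python3 st.py
```

```text
t 17.9 pos [ 0.5439 -0.1793  0.0528] yaw 19.76 Z [ 0. -0. -1.] F [1.09 0.31 5.01] Fy 1.13 M [-0.055  0.1   -0.063] mm 47.3 grip 20.962602496147156 j7 0.8375460695294535
```

Call:
play_rows([
  [[0,0,0.2],[0,0,0],0.47],
  [[0,0,0.4],[0,0,0],0.47],
  [[0,0,0.6],[0,0,0],0.47],
  [[0,0,0.8],[0,0,0],0.47],
  [[0,0,1],[0,0,0],0.47],
  [[0,0,1.2],[0,0,0],0.47],
  [[0,0,1.4],[0,0,0],0.47],
  [[0,0,1.6],[0,0,0],0.47],
  [[0,0,1.8],[0,0,0],0.47],
  [[0,0,2],[0,0,0],0.47],
])

```text
time: 19.15
tool_pos: [0.5439, -0.1793, 0.0528]
tcp_rot: [0.0, 0.561, 0.828, 0.0]
force: [-0.3, 0.2, 4.7]
width: 0.501
gripper_force: 21.0
```

```bash
python3 st.py
```

```text
t 19.15 pos [ 0.5439 -0.1793  0.0528] yaw 21.76 Z [ 0. -0. -1.] F [-0.27  0.16  4.72] Fy -0.19 M [-0.023  0.092 -0.059] mm 47.1 grip 20.96483677625656 j7 0.8663919694676001
```

Still free at 35°. The width change was just noise. Continuing.

Call:
play_rows([
  [[0,0,0.3],[0,0,0],0.47],
  [[0,0,0.6],[0,0,0],0.47],
  [[0,0,0.9],[0,0,0],0.47],
  [[0,0,1.2],[0,0,0],0.47],
  [[0,0,1.5],[0,0,0],0.47],
  [[0,0,1.8],[0,0,0],0.47],
  [[0,0,2.1],[0,0,0],0.47],
  [[0,0,2.4],[0,0,0],0.47],
  [[0,0,2.5],[0,0,0],0.47],
  [[0,0,2.5],[0,0,0],0.47],
])

```text
time: 20.4
tool_pos: [0.5439, -0.1793, 0.0528]
tcp_rot: [0.0, 0.543, 0.84, 0.0]
force: [-0.4, -0.0, 5.0]
width: 0.504
gripper_force: 21.0
```

```bash
python3 st.py
```

```text
t 20.4 pos [ 0.5439 -0.1793  0.0528] yaw 24.27 Z [ 0. -0. -1.] F [-0.37 -0.    5.02] Fy -0.34 M [-0.033  0.089 -0.031] mm 47.3 grip 20.963661074638367 j7 0.9023462472246936
```

Call:
play_rows([
  [[0,0,0.3],[0,0,0],0.47],
  [[0,0,0.6],[0,0,0],0.47],
  [[0,0,0.9],[0,0,0],0.47],
  [[0,0,1.2],[0,0,0],0.47],
  [[0,0,1.5],[0,0,0],0.47],
  [[0,0,1.8],[0,0,0],0.47],
  [[0,0,2],[0,0,0],0.47],
  [[0,0,2],[0,0,0],0.47],
  [[0,0,2],[0,0,0],0.47],
  [[0,0,2],[0,0,0],0.47],
])

```text
time: 21.65
tool_pos: [0.5439, -0.1793, 0.0528]
tcp_rot: [0.0, 0.528, 0.849, 0.0]
force: [-0.0, 0.3, 5.3]
width: 0.501
gripper_force: 21.0
```

```bash
python3 st.py
```

```text
t 21.65 pos [ 0.5439 -0.1793  0.0528] yaw 26.26 Z [ 0. -0. -1.] F [-0.03  0.35  5.34] Fy 0.13 M [-0.042  0.044 -0.065] mm 47.1 grip 20.96243441104889 j7 0.9311500950489869
```

Call:
play_rows([
  [[0,0,0.3],[0,0,0],0.47],
  [[0,0,0.6],[0,0,0],0.47],
  [[0,0,0.9],[0,0,0],0.47],
  [[0,0,1.2],[0,0,0],0.47],
  [[0,0,1.5],[0,0,0],0.47],
  [[0,0,1.8],[0,0,0],0.47],
  [[0,0,2.1],[0,0,0],0.47],
  [[0,0,2.4],[0,0,0],0.47],
  [[0,0,2.5],[0,0,0],0.47],
  [[0,0,2.5],[0,0,0],0.47],
])

```text
time: 22.9
tool_pos: [0.5439, -0.1793, 0.0528]
tcp_rot: [0.0, 0.509, 0.861, 0.0]
force: [-0.3, 0.0, 5.8]
width: 0.5
gripper_force: 21.0
```

```bash
python3 st.py
```

```text
t 22.9 pos [ 0.5439 -0.1793  0.0528] yaw 28.76 Z [ 0. -0. -1.] F [-0.28  0.04  5.84] Fy -0.23 M [-0.019  0.131 -0.126] mm 47.0 grip 20.96332848072052 j7 0.9672284243541799
```

Call:
play_rows([
  [[0,0,0.3],[0,0,0],0.47],
  [[0,0,0.6],[0,0,0],0.47],
  [[0,0,0.9],[0,0,0],0.47],
  [[0,0,1.2],[0,0,0],0.47],
  [[0,0,1.5],[0,0,0],0.47],
  [[0,0,1.8],[0,0,0],0.47],
  [[0,0,2],[0,0,0],0.47],
  [[0,0,2],[0,0,0],0.47],
  [[0,0,2],[0,0,0],0.47],
  [[0,0,2],[0,0,0],0.47],
])

```text
time: 24.15
tool_pos: [0.5439, -0.1793, 0.0528]
tcp_rot: [0.0, 0.494, 0.869, 0.0]
force: [0.2, -0.1, 5.8]
width: 0.5
gripper_force: 21.0
```

```bash
python3 st.py
```

```text
t 24.15 pos [ 0.5439 -0.1793  0.0528] yaw 30.76 Z [ 0. -0. -1.] F [ 0.18 -0.12  5.85] Fy 0.09 M [ 0.034  0.119 -0.083] mm 47.0 grip 20.962387025356293 j7 0.9961643474292058
```

Call:
play_rows([
  [[0,0,0.2],[0,0,0],0.47],
  [[0,0,0.4],[0,0,0],0.47],
  [[0,0,0.6],[0,0,0],0.47],
  [[0,0,0.8],[0,0,0],0.47],
  [[0,0,1],[0,0,0],0.47],
  [[0,0,1.2],[0,0,0],0.47],
  [[0,0,1.4],[0,0,0],0.47],
  [[0,0,1.5],[0,0,0],0.47],
  [[0,0,1.5],[0,0,0],0.47],
  [[0,0,1.5],[0,0,0],0.47],
])

```text
time: 25.4
tool_pos: [0.5439, -0.1793, 0.0528]
tcp_rot: [0.0, 0.483, 0.876, 0.0]
force: [-0.6, -0.3, 5.8]
width: 0.499
gripper_force: 21.0
```

```bash
python3 st.py; python3 - <<'E'
from plant import r
from h import *
p=r.snapshot("scene");cv2.imwrite("pics/s2.png",cv2.resize(p["img"][205:265,205:275,::-1],None,fx=8,fy=8,interpolation=2))
for i in range(3): p=r.snapshot("top");print(r.sense()["ft_torque"])
E
```

```text
t 25.4 pos [ 0.5439 -0.1793  0.0528] yaw 32.26 Z [ 0. -0. -1.] F [-0.59 -0.31  5.81] Fy -0.66 M [-0.044  0.086 -0.052] mm 46.9 grip 20.963439345359802 j7 1.0178319284774833
[ 0.05076456  0.08738391 -0.10487868]
[ 0.00091537  0.04600748 -0.10921085]
[-0.05384817  0.15430817 -0.07000663]
```

View pics/s2.png

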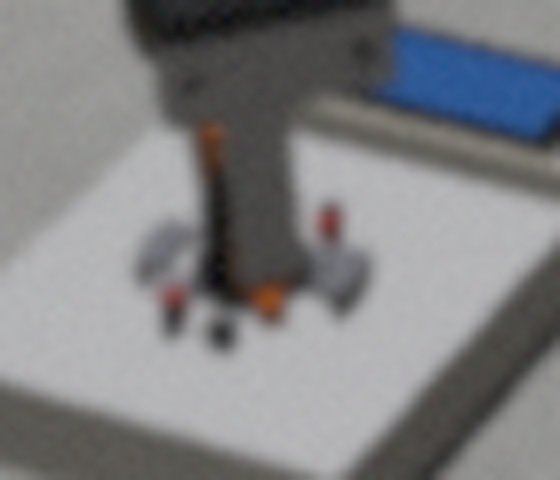

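The red posts are at (173,300) and (330,220), near the unit's -y/+x and +y/-x sides. So they stop the ears rather than the tabs. I'll compute their angle to predict where the stop is.

```bash
python3 - <<'E'
from plant import r
from h import *
p=r.snapshot("scene")
a=ray(p,[[205+173/8-.4,205+294/8-.4],[205+330/8-.4,205+214/8-.4],[205+155/8,205+250/8],[205+342/8,205+272/8]],.046);print(np.round(a,4))
v=a[0]-a[1];print("post dir",np.degrees(np.arctan2(v[1],v[0]))+13.3,np.hypot(*v[:2])/2)
v=a[2]-a[3];print("lip dir",np.degrees(np.arctan2(v[1],v[0]))+13.3,np.hypot(*v[:2])/2)
E
```

```text
[[ 0.5688 -0.1946  0.046 ]
 [ 0.5195 -0.1599  0.046 ]
 [ 0.5493 -0.2062  0.046 ]
 [ 0.5497 -0.1455  0.046 ]]
post dir -21.817556073103102 0.03013199939186882
lip dir -77.05336208722468 0.030335173300953217
```

Call:
play_rows([
  [[0,0,0.3],[0,0,0],0.47],
  [[0,0,0.6],[0,0,0],0.47],
  [[0,0,0.9],[0,0,0],0.47],
  [[0,0,1.2],[0,0,0],0.47],
  [[0,0,1.5],[0,0,0],0.47],
  [[0,0,1.8],[0,0,0],0.47],
  [[0,0,2.1],[0,0,0],0.47],
  [[0,0,2.4],[0,0,0],0.47],
  [[0,0,2.5],[0,0,0],0.47],
  [[0,0,2.5],[0,0,0],0.47],
])

```text
time: 26.9
tool_pos: [0.5439, -0.1793, 0.0528]
tcp_rot: [0.0, 0.464, 0.886, 0.0]
force: [0.1, 0.3, 5.3]
width: 0.503
gripper_force: 21.0
```

```bash
python3 st.py
```

```text
t 26.9 pos [ 0.5439 -0.1793  0.0528] yaw 34.76 Z [ 0. -0. -1.] F [0.07 0.26 5.26] Fy 0.21 M [ 0.066  0.063 -0.082] mm 47.3 grip 20.963291823863983 j7 1.0540996697266987
```

Call:
play_rows([
  [[0,0,0.2],[0,0,0],0.47],
  [[0,0,0.4],[0,0,0],0.47],
  [[0,0,0.6],[0,0,0],0.47],
  [[0,0,0.8],[0,0,0],0.47],
  [[0,0,1],[0,0,0],0.47],
  [[0,0,1.2],[0,0,0],0.47],
  [[0,0,1.4],[0,0,0],0.47],
  [[0,0,1.5],[0,0,0],0.47],
  [[0,0,1.5],[0,0,0],0.47],
  [[0,0,1.5],[0,0,0],0.47],
])

```text
time: 28.15
tool_pos: [0.5439, -0.1793, 0.0528]
tcp_rot: [0.0, 0.452, 0.892, 0.0]
force: [-0.4, 0.5, 6.3]
width: 0.501
gripper_force: 21.0
```

```bash
python3 st.py
```

```text
t 28.15 pos [ 0.5439 -0.1793  0.0528] yaw 36.26 Z [ 0. -0. -1.] F [-0.39  0.55  6.31] Fy 0.01 M [-0.029  0.073 -0.063] mm 47.1 grip 20.963091552257538 j7 1.0758366950284612
```

Call:
play_rows([
  [[0,0,0.2],[0,0,0],0.47],
  [[0,0,0.4],[0,0,0],0.47],
  [[0,0,0.6],[0,0,0],0.47],
  [[0,0,0.8],[0,0,0],0.47],
  [[0,0,1],[0,0,0],0.47],
  [[0,0,1.2],[0,0,0],0.47],
  [[0,0,1.4],[0,0,0],0.47],
  [[0,0,1.5],[0,0,0],0.47],
  [[0,0,1.5],[0,0,0],0.47],
  [[0,0,1.5],[0,0,0],0.47],
])

```text
time: 29.4
tool_pos: [0.5439, -0.1793, 0.0527]
tcp_rot: [0.0, 0.44, 0.898, 0.0]
force: [-0.1, 0.0, 5.5]
width: 0.501
gripper_force: 21.0
```

```bash
python3 st.py
```

```text
t 29.4 pos [ 0.5439 -0.1793  0.0527] yaw 37.76 Z [ 0. -0. -1.] F [-0.15  0.05  5.47] Fy -0.09 M [-0.031  0.087 -0.06 ] mm 47.1 grip 20.963195264339447 j7 1.0975975057983232
```

Call:
play_rows([
  [[0,0,0.2],[0,0,0],0.47],
  [[0,0,0.4],[0,0,0],0.47],
  [[0,0,0.6],[0,0,0],0.47],
  [[0,0,0.8],[0,0,0],0.47],
  [[0,0,1],[0,0,0],0.47],
  [[0,0,1.2],[0,0,0],0.47],
  [[0,0,1.4],[0,0,0],0.47],
  [[0,0,1.5],[0,0,0],0.47],
  [[0,0,1.5],[0,0,0],0.47],
  [[0,0,1.5],[0,0,0],0.47],
])

```text
time: 30.65
tool_pos: [0.5439, -0.1793, 0.0528]
tcp_rot: [0.0, 0.428, 0.904, 0.0]
force: [0.1, -0.1, 5.4]
width: 0.497
gripper_force: 21.0
```

```bash
python3 st.py
```

```text
t 30.65 pos [ 0.5439 -0.1793  0.0528] yaw 39.26 Z [ 0. -0. -1.] F [ 0.14 -0.09  5.35] Fy 0.06 M [-0.036  0.039 -0.091] mm 46.7 grip 20.963033437728882 j7 1.1193575104983289
```

Call:
play_rows([
  [[0,0,0.2],[0,0,0],0.47],
  [[0,0,0.4],[0,0,0],0.47],
  [[0,0,0.6],[0,0,0],0.47],
  [[0,0,0.8],[0,0,0],0.47],
  [[0,0,1],[0,0,0],0.47],
  [[0,0,1.2],[0,0,0],0.47],
  [[0,0,1.4],[0,0,0],0.47],
  [[0,0,1.5],[0,0,0],0.47],
  [[0,0,1.5],[0,0,0],0.47],
  [[0,0,1.5],[0,0,0],0.47],
])

```text
time: 31.9
tool_pos: [0.544, -0.1792, 0.0528]
tcp_rot: [0.0, 0.417, 0.909, 0.0]
force: [-0.4, 0.8, 4.8]
width: 0.503
gripper_force: 21.0
```

```bash
python3 st.py
```

```text
t 31.9 pos [ 0.544  -0.1792  0.0528] yaw 40.76 Z [ 0. -0. -1.] F [-0.43  0.77  4.77] Fy 0.18 M [ 0.045 -0.009 -0.126] mm 47.3 grip 20.98780184984207 j7 1.1411596087874372
```

Call:
play_rows([
  [[0,0,0.2],[0,0,0],0.47],
  [[0,0,0.4],[0,0,0],0.47],
  [[0,0,0.6],[0,0,0],0.47],
  [[0,0,0.8],[0,0,0],0.47],
  [[0,0,0.8],[0,0,0],0.47],
  [[0,0,0.8],[0,0,0],0.47],
  [[0,0,0.8],[0,0,0],0.47],
  [[0,0,0.8],[0,0,0],0.47],
  [[0,0,0.8],[0,0,0],0.47],
  [[0,0,0.8],[0,0,0],0.47],
])

```text
time: 33.15
tool_pos: [0.5441, -0.1791, 0.0528]
tcp_rot: [0.0, 0.41, 0.912, 0.0]
force: [2.6, 2.6, 5.1]
width: 0.501
gripper_force: 21.0
```

```bash
python3 st.py
```

```text
t 33.15 pos [ 0.5441 -0.1791  0.0528] yaw 41.6 Z [ 0.  0. -1.] F [2.59 2.62 5.06] Fy 3.68 M [ 0.587 -0.659 -0.171] mm 47.1 grip 21.0058531165123 j7 1.1531224378832607
```

There is firm contact at the stop: lateral force is up by 3.7 N and the net moment is about 0.11 N m, at roughly 54.5°. Now a slow lift to test it.

Call:
play_rows([
  [[0,0,0],[0,0,0.0003],0.47],
  [[0,0,0],[0,0,0.0006],0.47],
  [[0,0,0],[0,0,0.0009],0.47],
  [[0,0,0],[0,0,0.0012],0.47],
  [[0,0,0],[0,0,0.0015],0.47],
  [[0,0,0],[0,0,0.0018],0.47],
  [[0,0,0],[0,0,0.0021],0.47],
  [[0,0,0],[0,0,0.0024],0.47],
  [[0,0,0],[0,0,0.0027],0.47],
  [[0,0,0],[0,0,0.003],0.47],
])

```text
time: 34.4
tool_pos: [0.5436, -0.1786, 0.0551]
tcp_rot: [-0.0, 0.41, 0.912, 0.0]
force: [4.6, 4.1, -5.2]
width: 0.497
gripper_force: 21.0
```

```bash
python3 st.py
```

```text
t 34.4 pos [ 0.5436 -0.1786  0.0551] yaw 41.62 Z [-0.001  0.    -1.   ] F [ 4.64  4.12 -5.21] Fy 6.2 M [ 0.984 -1.319 -0.168] mm 46.8 grip 20.957739651203156 j7 1.151141115957192
```

Call:
play_rows([
  [[0,0,0],[0,0,0],0.47],
  [[0,0,0],[0.0001,0.0001,0.0002],0.47],
  [[0,0,0],[0.0001,0.0001,0.0004],0.47],
  [[0,0,0],[0.0001,0.0001,0.0008],0.47],
  [[0,0,0],[0.0001,0.0001,0.0012],0.47],
  [[0,0,0],[0.0001,0.0001,0.0016],0.47],
  [[0,0,0],[0.0001,0.0001,0.002],0.47],
  [[0,0,0],[0.0001,0.0001,0.002],0.47],
  [[0,0,0],[0.0001,0.0001,0.002],0.47],
  [[0,0,0],[0.0001,0.0001,0.002],0.47],
])

```text
time: 35.65
tool_pos: [0.5436, -0.1785, 0.0571]
tcp_rot: [-0.0, 0.41, 0.912, 0.0]
force: [3.9, 3.8, -4.1]
width: 0.498
gripper_force: 21.0
```

```bash
python3 st.py; python3 -c "
from plant import r
import cv2
p=r.snapshot('scene');cv2.imwrite('pics/s3.png',cv2.resize(p['img'][205:265,205:275,::-1],None,fx=8,fy=8,interpolation=2))"
```

```text
t 35.65 pos [ 0.5436 -0.1785  0.0571] yaw 41.61 Z [-0.001  0.001 -1.   ] F [ 3.9   3.79 -4.11] Fy 5.44 M [ 0.946 -1.159 -0.152] mm 46.9 grip 20.96046209335327 j7 1.149565212907077
```

View pics/s3.png

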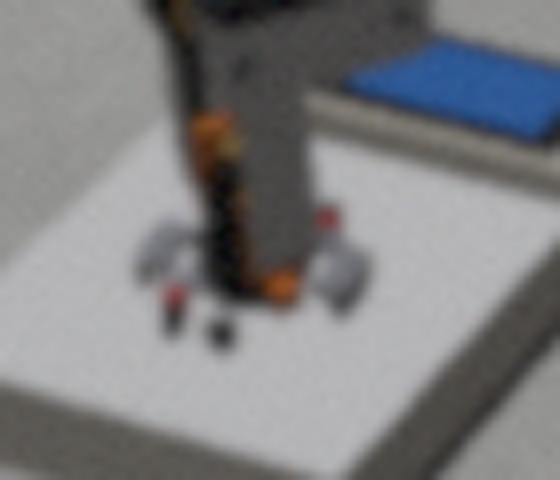

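The nosepiece is rising with the fingers (its base is now at about (240,298)) and the forces are low. Continuing straight up.

Call:
play_rows([
  [[0,0,0],[0.0001,0.0001,0.001],0.47],
  [[0,0,0],[0.0001,0.0001,0.002],0.47],
  [[0,0,0],[0.0001,0.0001,0.003],0.47],
  [[0,0,0],[0.0001,0.0001,0.004],0.47],
  [[0,0,0],[0.0001,0.0001,0.005],0.47],
  [[0,0,0],[0.0001,0.0001,0.006],0.47],
  [[0,0,0],[0.0001,0.0001,0.007],0.47],
  [[0,0,0],[0.0001,0.0001,0.008],0.47],
  [[0,0,0],[0.0001,0.0001,0.009],0.47],
  [[0,0,0],[0.0001,0.0001,0.01],0.47],
])

```text
time: 36.95
tool_pos: [0.5439, -0.1791, 0.0678]
tcp_rot: [-0.0, 0.41, 0.912, -0.0]
force: [-0.2, -0.3, -1.2]
width: 0.498
gripper_force: 20.9
```

```bash
python3 st.py
```

```text
t 36.95 pos [ 0.5439 -0.1791  0.0678] yaw 41.59 Z [-0. -0. -1.] F [-0.18 -0.27 -1.22] Fy -0.31 M [-0.065  0.036 -0.041] mm 46.8 grip 20.918271839618683 j7 1.142694706435673
```

Call:
play_rows([
  [[0,0,0],[0,0,0.02],0.47],
  [[0,0,0],[0,0,0.05],0.47],
  [[0,0,0],[0.002,0.02,0.07],0.47],
  [[0,0,0],[0.006,0.06,0.075],0.47],
  [[0,0,0],[0.012,0.11,0.075],0.47],
  [[0,0,0],[0.018,0.17,0.075],0.47],
  [[0,0,0],[0.024,0.23,0.075],0.47],
  [[0,0,0],[0.03,0.285,0.075],0.47],
  [[0,0,0],[0.034,0.325,0.075],0.47],
  [[0,0,0],[0.036,0.343,0.075],0.47],
])

```text
time: 38.2
tool_pos: [0.5797, 0.1666, 0.1425]
tcp_rot: [-0.0, 0.409, 0.913, 0.0]
force: [-0.8, -0.2, -1.1]
width: 0.493
gripper_force: 20.9
```

```bash
python3 st.py; python3 -c "
from plant import r
import cv2
p=r.snapshot('scene');cv2.imwrite('pics/s4.png',cv2.resize(p['img'][170:310,310:450,::-1],None,fx=4,fy=4,interpolation=2))"
```

```text
t 38.2 pos [0.5797 0.1666 0.1425] yaw 41.75 Z [-0.  0. -1.] F [-0.76 -0.23 -1.12] Fy -0.72 M [-0.08  -0.036  0.035] mm 46.3 grip 20.91821998357773 j7 0.46810276058321654
```

View pics/s4.png

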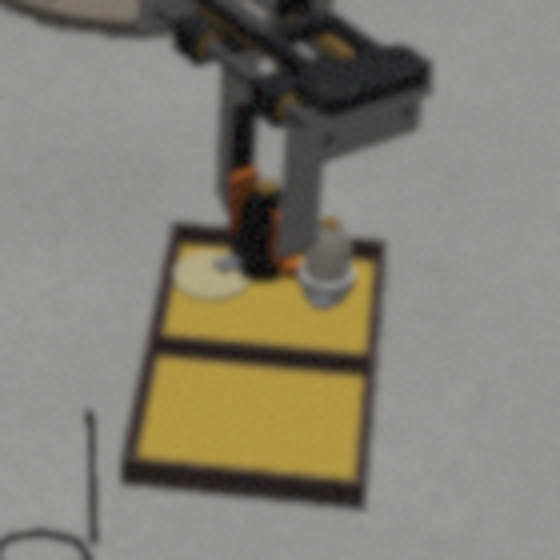

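The nosepiece hangs upright at about (262,230). It only appears over the rear compartment because of its height: the measured TCP is at the empty compartment's centre. Lowering it now.

Call:
play_rows([
  [[0,0,0],[0,0,-0.015],0.47],
  [[0,0,0],[0,0,-0.035],0.47],
  [[0,0,0],[0,0,-0.055],0.47],
  [[0,0,0],[0,0,-0.075],0.47],
  [[0,0,0],[0,0,-0.09],0.47],
  [[0,0,0],[0,0,-0.1],0.47],
  [[0,0,0],[0,0,-0.104],0.47],
  [[0,0,0],[0,0,-0.106],0.47],
  [[0,0,0],[0,0,-0.108],0.47],
  [[0,0,0],[0,0,-0.108],0.47],
])

```text
time: 39.5
tool_pos: [0.5801, 0.164, 0.0349]
tcp_rot: [0.0, 0.41, 0.912, 0.0]
force: [-0.0, 0.7, -2.4]
width: 0.498
gripper_force: 20.9
```

```bash
python3 st.py
```

```text
t 39.5 pos [0.5801 0.164  0.0349] yaw 41.6 Z [ 0.  0. -1.] F [-0.    0.7  -2.36] Fy 0.46 M [-0.049  0.039 -0.004] mm 46.8 grip 20.9181609749794 j7 0.5151333421633537
```

Call:
play_rows([
  [[0,0,0],[0,0,-0.0003],0.47],
  [[0,0,0],[0,0,-0.0006],0.47],
  [[0,0,0],[0,0,-0.0009],0.47],
  [[0,0,0],[0,0,-0.0012],0.47],
  [[0,0,0],[0,0,-0.0015],0.47],
  [[0,0,0],[0,0,-0.0018],0.47],
  [[0,0,0],[0,0,-0.0021],0.47],
  [[0,0,0],[0,0,-0.0024],0.47],
  [[0,0,0],[0,0,-0.0025],0.47],
  [[0,0,0],[0,0,-0.0025],0.47],
])

```text
time: 40.75
tool_pos: [0.5799, 0.164, 0.0322]
tcp_rot: [-0.0, 0.41, 0.912, -0.0]
force: [-1.1, -0.8, -1.7]
width: 0.5
gripper_force: 20.9
```

```bash
python3 st.py
```

```text
t 40.75 pos [0.5799 0.164  0.0322] yaw 41.59 Z [-0.  0. -1.] F [-1.14 -0.8  -1.7 ] Fy -1.38 M [-0.065  0.051  0.067] mm 47.0 grip 20.918174386024475 j7 0.5161705885096839
```

Call:
play_rows([
  [[0,0,0],[0,0,-0.0001],0.47],
  [[0,0,0],[0,0,-0.0002],0.47],
  [[0,0,0],[0,0,-0.0003],0.47],
  [[0,0,0],[0,0,-0.0004],0.47],
  [[0,0,0],[0,0,-0.0005],0.47],
  [[0,0,0],[0,0,-0.0006],0.47],
  [[0,0,0],[0,0,-0.0007],0.47],
  [[0,0,0],[0,0,-0.0007],0.47],
  [[0,0,0],[0,0,-0.0007],0.47],
  [[0,0,0],[0,0,-0.0007],0.47],
])

```text
time: 42.0
tool_pos: [0.58, 0.1639, 0.0315]
tcp_rot: [-0.0, 0.41, 0.912, -0.0]
force: [-0.6, -0.7, -1.6]
width: 0.495
gripper_force: 20.9
```

```bash
python3 st.py
```

```text
t 42.0 pos [0.58   0.1639 0.0315] yaw 41.59 Z [-0. -0. -1.] F [-0.58 -0.73 -1.62] Fy -0.92 M [-0.073 -0.007  0.045] mm 46.6 grip 20.918236076831818 j7 0.516496557580863
```

Call:
play_rows([
  [[0,0,0],[0,0,-0.0001],0.47],
  [[0,0,0],[0,0,-0.0002],0.47],
  [[0,0,0],[0,0,-0.0003],0.47],
  [[0,0,0],[0,0,-0.0004],0.47],
  [[0,0,0],[0,0,-0.0004],0.47],
  [[0,0,0],[0,0,-0.0004],0.47],
  [[0,0,0],[0,0,-0.0004],0.47],
  [[0,0,0],[0,0,-0.0004],0.47],
  [[0,0,0],[0,0,-0.0004],0.47],
  [[0,0,0],[0,0,-0.0004],0.47],
])

```text
time: 43.25
tool_pos: [0.5799, 0.1639, 0.0311]
tcp_rot: [-0.0, 0.41, 0.912, -0.0]
force: [0.4, -0.5, -1.0]
width: 0.502
gripper_force: 20.9
```

```bash
python3 st.py
```

```text
t 43.25 pos [0.5799 0.1639 0.0311] yaw 41.59 Z [-0.  0. -1.] F [ 0.44 -0.47 -1.01] Fy 0.02 M [-0.008  0.001  0.02 ] mm 47.2 grip 20.91830223798752 j7 0.5166820515941373
```

Call:
play_rows([
  [[0,0,0],[0,0,-0.0001],0.47],
  [[0,0,0],[0,0,-0.0002],0.47],
  [[0,0,0],[0,0,-0.0003],0.47],
  [[0,0,0],[0,0,-0.0004],0.47],
  [[0,0,0],[0,0,-0.0004],0.47],
  [[0,0,0],[0,0,-0.0004],0.47],
  [[0,0,0],[0,0,-0.0004],0.47],
  [[0,0,0],[0,0,-0.0004],0.47],
  [[0,0,0],[0,0,-0.0004],0.47],
  [[0,0,0],[0,0,-0.0004],0.47],
])

```text
time: 44.5
tool_pos: [0.5801, 0.1639, 0.0308]
tcp_rot: [0.0, 0.41, 0.912, 0.0]
force: [-1.2, -1.3, 5.9]
width: 0.501
gripper_force: 21.0
```

```bash
python3 st.py
```

```text
t 44.5 pos [0.5801 0.1639 0.0308] yaw 41.59 Z [ 0.  0. -1.] F [-1.17 -1.35  5.87] Fy -1.77 M [-0.409  0.422  0.02 ] mm 47.1 grip 20.956194698810577 j7 0.5168079022766842
```

Call:
play_rows([
  [[0,0,0],[0,0,-0.0001],0.47],
  [[0,0,0],[0,0,-0.0002],0.47],
  [[0,0,0],[0,0,-0.0003],0.47],
  [[0,0,0],[0,0,-0.0003],0.47],
  [[0,0,0],[0,0,-0.0003],0.47],
  [[0,0,0],[0,0,-0.0003],0.47],
  [[0,0,0],[0,0,-0.0003],0.47],
  [[0,0,0],[0,0,-0.0003],0.47],
  [[0,0,0],[0,0,-0.0003],0.47],
  [[0,0,0],[0,0,-0.0003],0.47],
])

```text
time: 45.75
tool_pos: [0.5801, 0.1639, 0.0308]
tcp_rot: [0.0, 0.41, 0.912, 0.0]
force: [-2.3, -1.5, 9.1]
width: 0.504
gripper_force: 21.0
```

```bash
python3 st.py
```

```text
t 45.75 pos [0.5801 0.1639 0.0308] yaw 41.58 Z [ 0.  0. -1.] F [-2.33 -1.49  9.12] Fy -2.73 M [-0.419  0.744 -0.008] mm 47.4 grip 20.97535014152527 j7 0.5169346874405765
```

It's down gently at 9 N. Releasing slowly.

Call:
play_rows([
  [[0,0,0],[0,0,0.0001],0.52],
  [[0,0,0],[0,0,0.0001],0.54],
  [[0,0,0],[0,0,0.0001],0.56],
  [[0,0,0],[0,0,0.0001],0.58],
  [[0,0,0],[0,0,0.0001],0.6],
  [[0,0,0],[0,0,0.0001],0.62],
  [[0,0,0],[0,0,0.0001],0.64],
  [[0,0,0],[0,0,0.0001],0.67],
  [[0,0,0],[0,0,0.0001],0.75],
  [[0,0,0],[0,0,0.0001],0.85],
])

```text
time: 47.0
tool_pos: [0.5798, 0.164, 0.0303]
tcp_rot: [-0.0, 0.41, 0.912, -0.0]
force: [-0.7, 0.4, -0.3]
width: 0.823
gripper_force: 0.0
```

```bash
python3 st.py
```

```text
t 47.0 pos [0.5798 0.164  0.0303] yaw 41.59 Z [-0. -0. -1.] F [-0.73  0.44 -0.33] Fy -0.25 M [-0.062  0.027  0.002] mm 77.3 grip 0.0 j7 0.5169009847146009
```

Call:
play_rows([
  [[0,0,0],[0,0,0],0.9],
  [[0,0,0],[0,0,0.01],0.9],
  [[0,0,0],[0,0,0.025],0.9],
  [[0,0,0],[0,0,0.045],0.9],
  [[0,0,0],[0,0,0.07],0.9],
  [[0,0,0],[0,0,0.1],0.9],
  [[0,0,0],[0,0,0.13],0.9],
  [[0,0,0],[0,0,0.16],0.9],
  [[0,0,0],[0,0,0.19],0.9],
  [[0,0,0],[0,0,0.2],0.9],
])

```text
time: 48.25
tool_pos: [0.5807, 0.1641, 0.2333]
tcp_rot: [0.001, 0.41, 0.912, 0.001]
force: [0.7, 0.8, 0.4]
width: 0.902
gripper_force: 0.0
```

```bash
python3 st.py; python3 -c "
from plant import r
import cv2
p=r.snapshot('scene');cv2.imwrite('pics/s5.png',cv2.resize(p['img'][170:310,290:430,::-1],None,fx=4,fy=4,interpolation=2))"
```

```text
t 48.25 pos [0.5807 0.1641 0.2333] yaw 41.57 Z [ 0.003  0.002 -1.   ] F [0.74 0.82 0.4 ] Fy 1.1 M [-0.085  0.029 -0.042] mm 84.8 grip 0.0 j7 0.43991284019091326
```

View pics/s5.png

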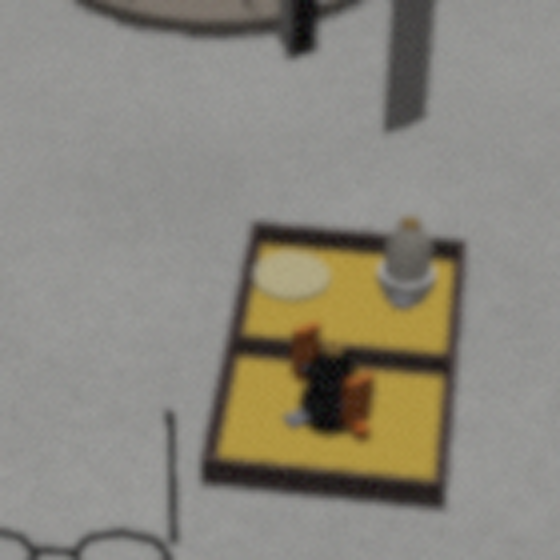

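The nosepiece stands upright in the middle of the empty compartment, at about (332,390). The spare nosepiece and the lens are where they were, and the gripper is clear.

```bash
python3 -c "
from plant import r
print(r.hand_in())"
```

```text
the job is handed in; nothing more can be done
None
```

I turned the nosepiece about 54° to its stop with both tabs squeezed, lifted it straight out, stood it upright in the empty tray compartment, and handed the job in after 48 s (limit 72 s); measured forces stayed within the limits (21 N on the tabs, about 9 N at set-down), but the hand-in gave no verdict.

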